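# Raise the block press one notch and register the lino block

## Task

Make the block press ready to print: lift the print head by its steel bar, against its weight, until the red pawl catches the next notch up - one notch only - and let it hang there by itself. Then slide the lino block along the deck under the raised head until both its ears are in the spring clips and its front edge is fully home, flush against the metal register bracket. Do not knock over or push away the blue and the olive dye jar standing beside the bracket.

Things in the scene. Friction and masses are not known exactly. Their poses are not given: they have to be found in the camera images.
- stand: Fixed printing stand. Origin on the table top under the middle of the print head; x points across the deck from lift bar to column (roughly away from the robot), y along the deck from the block's starting end to the register bracket, z up; x and y below are in this frame. Plywood deck 12 mm thick, x -80 to 145, y -290 to 130 mm. Jars stand near it.
- lane (a point): Middle of the block's lane on the deck top, stand x 0, y -45 mm, where the fences begin. The lane runs along stand y, centred on x = 0, between smooth aluminium fences 10 mm high, inner faces at x +-56.5 mm, from y -45 to 70 mm; from y -45 back to -72 mm they flare out to about +-69 mm to guide the block in.
- register (a point): Point on the deck at the middle of the register bracket's front face, stand x 0, y 75, z 12 mm; axes as the stand. The aluminium bracket, 16 mm high, has two slots open above and in front, 26 mm wide, 35 mm deep, centred at x +-35 mm. In each slot's outer wall a sprung brass clip slopes in to stand 8 mm proud and yields sideways. Pushing the ears in takes about 5 to 12 N in all.
- column (a point): Top of the fixed steel column (25 x 35 mm), stand x 112, y 0, z 312 mm (black cap to 320). A brass toothed rack is on its +y side; the head's green sleeve rides on it (x 86 to 139, y -27 to 58 mm with the red pawl, top at z 130 mm in the lowest notch).
- print_head (a joint): Lift of the print head, m: 0 = lowest notch, where it starts; notches at 0, 0.036, 0.072, 0.108. The sprung pawl clicks over the teeth by itself (raise 5 to 25 mm past a notch, then lower onto it) and never lets the head down again. It needs about 5 to 9 N upwards. Wooden platen 80 x 80 mm (x -30 to 50); its underside is 8 mm above the deck at 0, too low for the block, 44 mm one notch up.
- lift_bar (a point): Middle of the head's lift bar: round steel, 10 mm thick, 92 mm long along stand y, at x -80, 85 mm above the table in the lowest notch; axes as the stand. Held by 10 mm arms at its ends that run back and down to the platen, 80 mm clear between them. Platen front 50 mm behind it (+x), under 45 mm high. Free below, before and above: hook it from below with a tilted tool or pinch it from above.
- lino_block: Loose lino block: plywood carrier 110 (x) x 180 (y) x 12 mm with a blue carved sheet on top (16 mm in all), about 0.2 to 0.35 kg. Origin: centre of its underside. Two ears stick out of its front (+y) edge at x +-35 mm, 16 mm wide, 28 mm long, round ends, 12 mm thick. Starts flat on the deck at the end away from the bracket, a little askew, ears towards the bracket; it slides.
- block_front (a point): Middle of the block's front edge (between the ears) at its underside, 90 mm from its origin along +y; home when it coincides with register.
- block_rear (a point): Middle of the block's rear edge at its underside, 90 mm from its origin along -y: the edge to push, 110 mm wide.
- dye_blue: Glass jar of blue dye with a white lid, 72 mm wide, 105 mm tall, standing beyond the register bracket. Origin: centre of its underside.
- dye_olive: Glass jar of olive dye with a red lid, 64 mm wide, 85 mm tall, beyond the register bracket. Origin: centre of its underside.
Not all that is in view belongs to the job. There is more than one size of the lino_block; the job needs the smaller.

How it is judged:
By the outcome, as a careful person would: the job done as asked, in the order asked, and still so for the second after the job is handed in, with the robot touching nothing.
It also fails if it takes over 61 s, if anything falls off the work surface, if the arm or the gripper's body presses on something with over 40 N, if the wrist force passes 120 N, or if a joint passes its speed limit or range.

## Robot

A 6-joint arm with a two-finger parallel gripper is mounted at the origin on the work surface. World frame = base frame: x ahead of the robot, y to its left, z up, the work surface at z = 0. Lengths are in mm, angles in rad, forces in N, time in s.
With the tool pointing down it reaches from about 325 to 925 mm from the base axis. Payload 3.1 kg.
Tool frame: the origin (TCP) lies at the very end of the fingers, on their centre line; the grasp point (between the pads) lies 19 mm behind it (manip.grip_point_offset is the distance from the TCP to the grasp point, in mm); z points along the fingers, x is the direction in which the jaws open and shut, and the axes are right-handed (so a half turn about z gives the same grasp; the last joint's range is limited). The gripper opens to 85 mm and grips with 20 to 120 N. Pads are 22 mm wide; open, the fingers measure 114 mm over their backs; the gripper's body (76 mm by 85 mm) begins 54 mm behind the grasp point. The pads swing forward as they close: fully open they stand 13 mm farther back than shut.
Start: joints at [1.207, 0.217, 1.613, -0, 1.311, -0.112], TCP at [155.698, 605.308, 231.3] pointing down, gripper open.
Joint ranges: [-2.75, 2.75], [-0.78, 2.1], [0.31, 2.55], [-1.13, 4.27], [0.13, 2.63], [-2.58, 2.58]. Speed limits (rad/s): [2.79, 2.79, 3.14, 3.14, 3.14, 3.14].

## Interface

Orientations are given as a 3x3 rotation matrix whose columns are the frame's x, y, z axes.
In Python, from cell import manip gives the robot as it stands.
- The arm moves only by the shell command python3 -m handwheel 'ROWS' [OPENING] [FORCE]. ROWS is JSON, a list that holds one entry, the list of rows, each a list of 4 numbers: the shift along the tool's x, y, z in cm, then the turn about the tool's z in rad. In form: [[[dx, dy, dz, roll], ...]]. A call has 1 to 8 rows; each row shifts and turns the commanded pose from where the row before left it, along the tool's axes as they then stand; what a row does not reach is not made up. A row lasts 1/8 s, in which the tool goes at most 62.5 mm and 10.7 degrees, less where a joint would pass 70% of its speed; a pose out of reach is approached as far as the arm can. A call is refused whole if a number of a shift passes 6.25 or a number of a turn 0.188, either way. A call with a gripper value outside its range is refused whole. OPENING is the gripper command: -1 is fully open, 1 is shut, values between are in proportion, set as the call begins (- or left out, the last holds). The fingers move at their own pace and stop on an object; FORCE is the grip in N (left out, the last holds). Time passes only in rows, so rows that do not move let the fingers close. It gives the time, the measured TCP pose, the force and the opening at its end, in the units of the state.
- manip.read_state(): the state, without advancing time (a new reading comes with each control period).
- manip.camera(name): name is "scene" or "top" or "wrist"; returns a dict with "img" (420x560x3 uint8, red, green, blue), "range_z" (420x560 float32, mm along the optical axis (not along the pixel's ray), 0 where there is no reading), "fov_y" (degrees; the focal length in pixels is half the picture's height over the tangent of half this angle, whatever the lens; pixels are square), "cx", "cy" (the principal point, pixels), "world_from_camera" (4x4, takes a point from camera to world coordinates). Camera axes: x right, y down, z forward; pixel columns grow to the right and rows downward; lengths in mm; the calibration is good to about 2 mm. The wrist camera is an equidistant fisheye: a pixel r from the principal point sees the ray r / f radians off the axis. A picture is of the moment at which its call begins.
- manip.job_done(): hands the job in, once; it reports no verdict.
Trained networks look in a picture, given as the dict that the camera call returned (one of the last four; its "shot" number tells which), for a name from the list of things; names that differ only in an ending like _2 or _b are one class to them, and where a whole thing is asked for, a point or a joint stands for the part that bears it (a point fixed in the world has none). Each returns a list of dicts, best first, with "confidence" (0 to 1); they miss things now and then, are a little off and sometimes report something else, mostly with a low value. They report only what shows in the picture. A call takes as long as a camera call. They do not tell look-alikes from the thing itself.
- manip.boxes_of(picture, thing): "location" ([column, row] as shares, 0 to 1, of the picture: columns of its width, rows of its height, amid what is visible of it).
- manip.silhouettes(picture, thing): "pixels" (420x560 bool, what is visible of it) and "location" ([column, row] as shares, 0 to 1, of the picture: columns of its width, rows of its height, amid what is visible of it).
- manip.pinpoint(picture, thing): "location" ([column, row] as shares, 0 to 1, of the picture: columns of its width, rows of its height: a listed point, or the origin of a listed thing).
The state is a dict: "time_s": time; "qpos": joint angles; "joint_vel": joint speeds; "joint_efforts": joint torques, N m; "tool_pos": TCP position; "tool_rot": TCP orientation; "contact_force": force on the tool from outside, world axes, zero at the start; "torque": the same for the moment, N m; "grip_width": opening from 0.0 (shut) to 1.0 (fully open).
Only numpy, scipy, OpenCV 4.12 (cv2) and the standard library are available. Lean on these libraries where they do the work, as an engineer would, in place of code of your own. Each camera call takes 0.05 s, during which the arm holds its last target.

## Working session

There is one attempt and no reset: what is moved stays moved. The work goes in short steps, Python scripts to look and compute and a shell command to move; the robot and the scene stay as the last step left them, time stands still between calls to the robot, and variables do not carry over. Pictures are saved under pics/ and viewed, and the job is handed in when it is done.

```bash
mkdir -p pics; ls; cat > h.py <<'E'
import numpy as np,cv2
from cell import manip
def save(p,n): cv2.imwrite('pics/'+n,cv2.cvtColor(p['img'],cv2.COLOR_RGB2BGR))
def foc(p): return p['img'].shape[0]/2/np.tan(np.radians(p['fov_y']/2))
def ray(p,u,v):
    f=foc(p);return np.array([(u-p['cx'])/f,(v-p['cy'])/f,1.])
def pt(p,u,v,z=None):
    T=np.array(p['world_from_camera']);r=ray(p,u,v)
    if z is None: s=p['range_z'][int(round(v)),int(round(u))]
    else:
        d=T[:3,:3]@r; s=(z-T[2,3])/d[2]
    return T[:3,:3]@(r*s)+T[:3,3]
def cloud(p):
    f=foc(p);T=np.array(p['world_from_camera']);H,W=p['range_z'].shape
    v,u=np.mgrid[:H,:W];z=p['range_z']
    c=np.stack([(u-p['cx'])/f*z,(v-p['cy'])/f*z,z],-1)
    return c@T[:3,:3].T+T[:3,3]
E
python3 - <<'E'
from h import *
import pickle
for n in ['scene','top']:
    p=manip.camera(n);save(p,n+'0.png');pickle.dump(p,open(n+'0.pkl','wb'))
    print(n,p['fov_y'],np.round(p['world_from_camera'],2).tolist())
    for t in ['stand','lane','register','column','print_head','lift_bar','lino_block','block_front','block_rear','dye_blue','dye_olive']:
        try:
            r=manip.pinpoint(p,t)
            print(t,[(round(a['confidence'],2),np.round(np.array(a['location'])*[560,420],1).tolist()) for a in r[:3]])
        except Exception as e: print(t,e)
print(manip.read_state())
E
```

```text
pics
scene 50.20836045743646 [[-0.8, 0.4, -0.45, 925.94], [0.6, 0.56, -0.58, 642.74], [0.02, -0.73, -0.68, 818.47], [0.0, 0.0, 0.0, 1.0]]
stand [(0.65, [236.7, 281.3])]
lane [(0.78, [225.5, 262.3])]
register [(0.74, [247.0, 303.4])]
column [(0.74, [164.1, 190.4])]
print_head it knows: block_front, block_rear, column, dye_blue, dye_olive, lane, lift_bar, lino_block, register, stand
lift_bar []
lino_block [(0.95, [383.2, 250.8]), (0.79, [202.6, 229.3])]
block_front [(0.86, [415.9, 290.4]), (0.77, [216.9, 257.2])]
block_rear [(0.88, [192.4, 207.8]), (0.75, [360.6, 218.9])]
dye_blue [(0.67, [290.7, 341.8])]
dye_olive [(0.98, [321.5, 331.3])]
top 42.60215480418267 [[0.02, -0.98, 0.17, 280.95], [-1.0, -0.01, 0.01, 106.84], [-0.01, -0.18, -0.98, 1478.69], [0.0, 0.0, 0.0, 1.0]]
stand []
lane [(0.7, [315.6, 182.0])]
register [(0.61, [273.0, 174.6])]
column [(0.78, [314.2, 100.9])]
print_head it knows: block_front, block_rear, column, dye_blue, dye_olive, lane, lift_bar, lino_block, register, stand
lift_bar [(0.86, [296.3, 200.9]), (0.53, [316.5, 179.5])]
lino_block [(0.84, [364.3, 188.6]), (0
[... 368 characters left out ...]
4e-01]), 'joint_vel': array([-4.35055287e-04,  8.21798934e-04, -2.73374371e-05,  1.51408601e-04,
       -1.36639404e-04, -3.14158888e-04]), 'joint_efforts': array([-6.22129028e-04, -3.96894622e+01, -3.04259670e+01, -3.16808382e-04,
        5.93241475e-04, -1.06782031e-05]), 'tool_pos': array([155.6714079 , 605.29737028, 231.28990506]), 'tool_rot': array([[ 2.49133602e-01,  9.68469125e-01, -4.34367812e-05],
       [ 9.68469126e-01, -2.49133603e-01, -1.51992566e-05],
       [-2.55415726e-05, -3.82805360e-05, -9.99999999e-01]]), 'contact_force': array([-0.23962411, -0.69383034, -0.13943343]), 'torque': array([ 1.43605899e-03, -3.43134376e-05, -1.15291395e-02]), 'grip_width': 1.0038893138046914}
```

View pics/scene0.png

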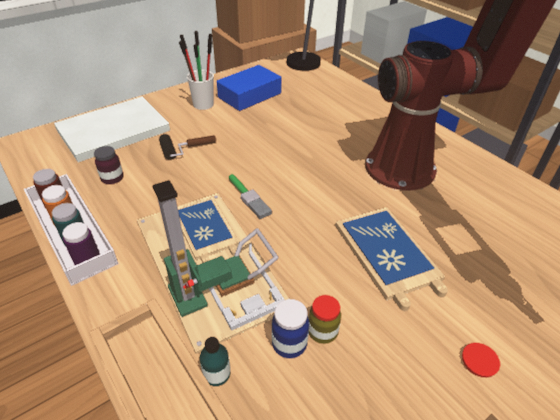

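View pics/top0.png

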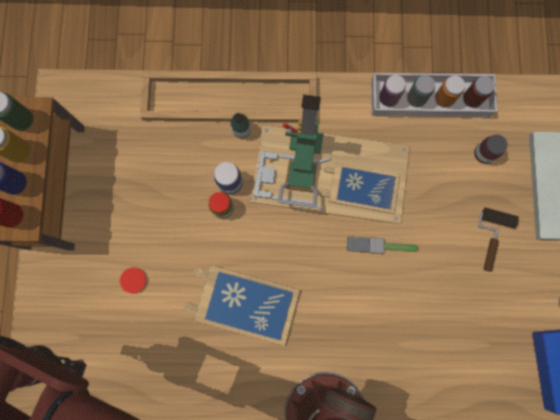

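```bash
python3 - <<'E'
from h import *
import pickle
p=pickle.load(open('top0.pkl','rb'))
im=cv2.cvtColor(p['img'],cv2.COLOR_RGB2BGR)[70:240,200:430]
cv2.imwrite('pics/topz.png',cv2.resize(im,None,fx=3.4,fy=3.4,interpolation=cv2.INTER_CUBIC))
s=pickle.load(open('scene0.pkl','rb'))
im=cv2.cvtColor(s['img'],cv2.COLOR_RGB2BGR)[170:370,130:360]
cv2.imwrite('pics/scz.png',cv2.resize(im,None,fx=3,fy=3,interpolation=cv2.INTER_CUBIC))
def P(n,q,u,v,z): print(n,np.round(pt(q,u,v,z),1), np.round(pt(q,u,v),1))
P('lane t',p,315.6,182,12);P('lane s',s,225.5,262.3,12)
P('reg t',p,273,174.6,12);P('reg s',s,247,303.4,12)
P('col t',p,314.2,100.9,312);P('col s',s,164.1,190.4,312)
P('bar t',p,296.3,200.9,85)
P('blk t',p,364.3,188.6,12);P('blk s',s,202.6,229.3,12)
P('rear t',p,393.4,198.7,12);P('rear s',s,192.4,207.8,12)
P('front s',s,216.9,257.2,12)
P('blue t',p,227.6,179,0);P('blue s',s,290.7,341.8,0)
P('ol t',p,226,206,0);P('ol s',s,321.5,331.3,0)
E
```

```text
lane t [620.8  28.9  12. ] [619.9  29.1  15.7]
lane s [618.   23.8  12. ] [639.9  67.9  69.5]
reg t [640.4 148.1  12. ] [636.7 147.7  26.8]
reg s [640.3 149.3  12. ] [645.8 158.8  27.5]
col t [740.8  48.9 312. ] [739.8  49.1 314.5]
col s [734.4  54.3 312. ] [736.9  62.  318.6]
bar t [552.1  83.3  85. ] [565.4  82.2  16.9]
blk t [ 603.8 -106.5   12. ] [ 600.1 -104.    28.9]
blk s [ 608.6 -101.9   12. ] [614.8 -87.4  27.8]
rear t [ 576.4 -186.6   12. ] [ 574.6 -184.8   20.9]
rear s [ 591.6 -187.1   12. ] [ 597.6 -172.    26.6]
front s [626.3  -1.4  12. ] [626.5  -0.9  12.7]
blue t [628.8 276.3   0. ] [605.1 264.7 100.9]
blue s [615.4 272.3   0. ] [639.6 301.1  63.7]
ol t [551.3 278.2   0. ] [535.8 268.3  84.9]
ol s [549.  290.7   0. ] [570.3 310.6  46.3]
```

View pics/topz.png

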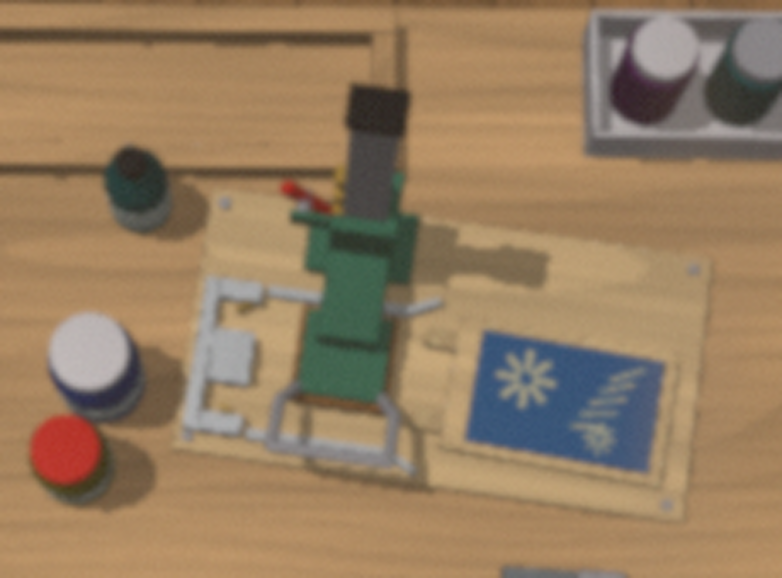

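View pics/scz.png

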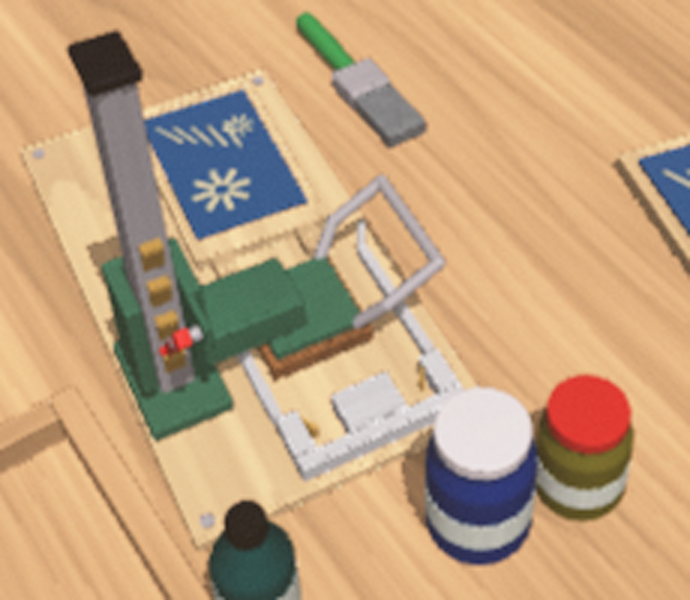

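```bash
cat >> h.py <<'E'
def fit(A,B):  # B = R A + t 2D
    A=np.array(A,float);B=np.array(B,float);a=A.mean(0);b=B.mean(0)
    U,S,V=np.linalg.svd((A-a).T@(B-b));R=V.T@np.diag([1,np.sign(np.linalg.det(V.T@U.T))])@U.T
    return R,b-R@a,np.linalg.norm((A-a)@R.T+b-B,axis=1)
E
python3 - <<'E'
from h import *
import pickle
p=pickle.load(open('top0.pkl','rb'));s=pickle.load(open('scene0.pkl','rb'))
t=lambda X,Y:(200+(X+.5)/3.4-.5,70+(Y+.5)/3.4-.5)
c=lambda X,Y:(130+(X+.5)/3-.5,170+(Y+.5)/3-.5)
corn=[(145,130),(-80,130),(-80,-290),(145,-290)]
W=[pt(p,*t(*q),12)[:2] for q in [(212,195),(175,450),(683,518),(712,260)]]
R,o,e=fit(corn,W);print('top',np.degrees(np.arctan2(R[1,0],R[0,0])),o,e)
Ws=[pt(s,*c(*q),12)[:2] for q in [(200,543),(22,150),(265,72)]]
R2,o2,e2=fit([corn[0],corn[3],corn[2]],Ws);print('scene',np.degrees(np.arctan2(R2[1,0],R2[0,0])),o2,e2)
for n,P,q in [('top',p,[t(487,330),t(668,362),t(645,475),t(468,440)]),('sc',s,[c(200,240),c(312,203),c(247,92),c(147,122)])]:
    X=[pt(P,*a,28)[:2] for a in q]
    X=[R.T@(x-o) for x in X]; print(n,'blue sheet stand',np.round(X,1).tolist(),np.mean(X,0))
for n,P,a,z,xx in [('bar',p,t(268,445),85,(-80,46)),('bar',p,t(400,465),85,(-80,-46)),('bars',s,c(440,263),85,0),('bars',s,c(382,180),85,0),('blue lid',p,t(92,352),105,0),('olive lid',p,t(68,452),85,0),('bluelid',s,c(483,432),105,0),('olivelid',s,c(588,413),85,0),('captop',p,t(378,108),320,0)]:
    w=pt(P,*a,z);print(n,np.round(w,1),R.T@(w[:2]-o))
C=cloud(p)
# bar cloud
S=(C[...,:2]-o)@R
m=(abs(S[...,0]+80)<20)&(abs(S[...,1])<50)&(C[...,2]>60)&(C[...,2]<110)
print(m.sum(),np.median(S[m],0),np.median(C[m],0))
np.savez('stand.npz',R=R,o=o)
E
```

```text
top -6.994190990439541 [622.45007888  71.08690302] [3.19387498 3.55218331 4.247999   3.10238636]
scene -7.573374491523307 [622.59524798  77.182716  ] [3.49537892 1.04211314 3.96943128]
top blue sheet stand [[53.0, -111.1], [46.3, -259.6], [-49.0, -250.7], [-39.8, -106.7]] [   2.64169271 -181.99054621]
sc blue sheet stand [[49.8, -102.7], [-43.6, -96.9], [-50.2, -245.5], [39.6, -250.6]] [  -1.07881846 -173.90530587]
bar [552.4 130.3  85. ] [-76.70318828  50.27428275]
bar [538.1  28.   85. ] [-78.42959489 -53.03431681]
bars [550.2 131.6  85. ] [-79.04938185  51.29418182]
bars [537.4  38.6  85. ] [-80.50415339 -42.64422623]
blue lid [619.7 267.1 105. ] [-26.55835261 194.24221352]
olive lid [544.7 285.4  85. ] [-103.27697367  203.25116949]
bluelid [619.9 273.2 105. ] [-27.17343222 200.33314217]
olivelid [547.3 291.4  85. ] [-101.37470622  209.5512698 ]
captop [736.3  57.  320. ] [114.74777338  -0.14898123]
164 [-77.05116638  -2.1301287 ] [546.14869138  78.79798317  87.73678645]
```

```bash
python3 -m handwheel '[[[0,0,0,0.18],[0,0,0,0.18],[0,0,0,0.18],[0,0,0,0.18],[0,0,0,0.18],[0,0,0,0.18],[0,0,0,0.18],[0,0,0,0.186]]]' 0 30
python3 -m handwheel '[[[4.1,4.26,0,0],[4.1,4.26,0,0],[4.1,4.26,0,0],[4.1,4.26,0,0],[4.1,4.26,0,0],[4.1,4.26,0,0],[4.1,4.26,0,0],[4.1,4.26,0,0]]]'
```

```text
time_s: 2.1
tool_pos: [155.7, 605.3, 231.3]
tool_rot: [[0.991, -0.133, -0.0], [-0.133, -0.991, -0.0], [-0.0, 0.0, -1.0]]
contact_force: [-0.6, -0.2, -0.6]
grip_width: 0.495
time_s: 3.1
tool_pos: [439.0, 224.1, 231.8]
tool_rot: [[0.992, -0.127, 0.001], [-0.127, -0.992, 0.001], [0.001, -0.001, -1.0]]
contact_force: [1.0, -0.3, 0.5]
grip_width: 0.497
```

```bash
python3 -m handwheel '[[[4,4.2,0,0],[4,4.2,0,0],[4,4.2,0,0],[0,0,0,0],[0,0,0,0]]]'
python3 - <<'E'
from h import *
import pickle
p=manip.camera('wrist');save(p,'w1.png');pickle.dump(p,open('w1.pkl','wb'))
print(p['fov_y'],p['cx'],p['cy'],np.round(p['world_from_camera'],2).tolist())
for t in ['lane','register','lift_bar','block_rear','block_front']:
    r=manip.pinpoint(p,t);print(t,[(round(a['confidence'],2),np.round(np.array(a['location'])*[560,420],1).tolist()) for a in r[:3]])
print(manip.read_state()['tool_pos'])
E
```

```text
time_s: 3.72
tool_pos: [540.6, 85.6, 231.1]
tool_rot: [[0.992, -0.127, -0.001], [-0.127, -0.992, 0.001], [-0.001, -0.0, -1.0]]
contact_force: [-0.6, 0.3, 0.4]
grip_width: 0.5
65.70646984690485 282.71427796987507 208.66010916269536 [[0.99, -0.12, -0.04, 550.42], [-0.13, -0.95, -0.28, 155.61], [-0.0, 0.28, -0.96, 374.32], [0.0, 0.0, 0.0, 1.0]]
lane [(0.84, [355.2, 220.5])]
register [(0.61, [362.0, 120.4])]
lift_bar [(0.59, [287.5, 196.7])]
block_rear [(0.94, [75.4, 206.7]), (0.61, [337.6, 363.0])]
block_front [(0.96, [353.9, 251.9]), (0.95, [83.3, 20.1])]
[540.41048492  86.60290011 231.36600579]
```

View pics/w1.png

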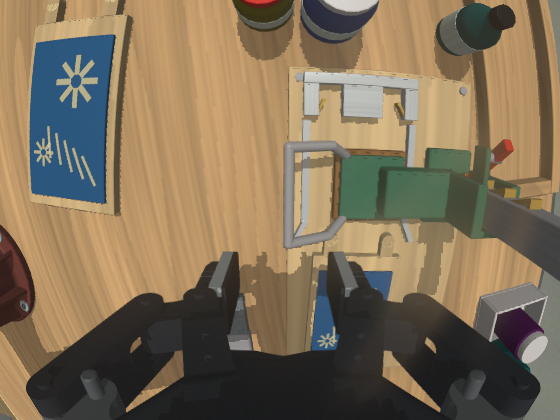

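```bash
cat >> h.py <<'E'
def wray(p,u,v):
    f=foc(p);d=np.array([u-p['cx'],v-p['cy']]);r=np.hypot(*d);a=r/f
    return np.array([*(d/r*np.sin(a)),np.cos(a)])
def wpt(p,u,v,z):
    T=np.array(p['world_from_camera']);d=T[:3,:3]@wray(p,u,v);return T[:3,3]+d*(z-T[2,3])/d[2]
E
python3 - <<'E'
from h import *
import pickle
p=pickle.load(open('w1.pkl','rb'))
for n,a,z in [('barA',(289,146),85),('barB',(289,243),85),('fenceL front',(305,222),22),('brk L',(300,75),28),('brk R',(420,82),28),('deckcorner-80,130',(289,68),12),('deck 145,130',(472,88),12),('reg',(362,120.4),12),('lane',(355.2,220.5),12),('bar',(287.5,196.7),85)]:
    w=wpt(p,*a,z);print(n,np.round(w,1))
E
```

```text
barA [552.1 128.4  85. ]
barB [540.8  36.7  85. ]
fenceL front [560.   34.3  22. ]
brk L [573.5 197.   28. ]
brk R [706.5 180.6  28. ]
deckcorner-80,130 [563.7 208.2  12. ]
deck 145,130 [786.7 173.8  12. ]
reg [637.8 141.3  12. ]
lane [620.3  24.7  12. ]
bar [545.   82.4  85. ]
```

```bash
python3 -m handwheel '[[[0.6,0.28,4.5,0],[0,0,4.5,0],[0,0,4,0],[0,0,2,0],[0,0,1.5,0],[0,0,0,0]]]'
python3 - <<'E'
from h import *
p=manip.camera('wrist');save(p,'w2.png')
E
```

```text
time_s: 4.78
tool_pos: [545.6, 82.3, 65.4]
tool_rot: [[0.992, -0.126, -0.002], [-0.126, -0.992, -0.0], [-0.002, 0.0, -1.0]]
contact_force: [0.2, -0.5, 0.8]
grip_width: 0.501
```

View pics/w2.png

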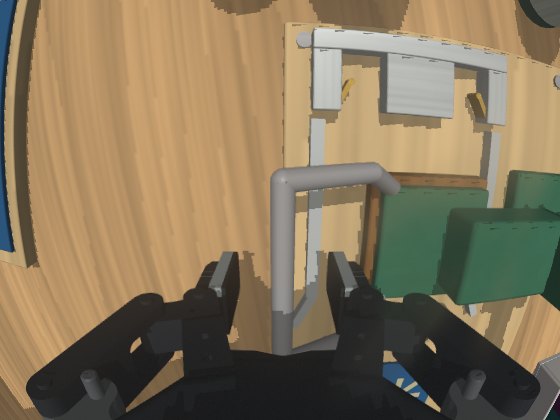

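The bar (column ~283, rows 175–350) lies midway between the open fingers (columns 225 and 343). I'll close the gripper on it.

```bash
python3 -m handwheel '[[[0,0,0,0],[0,0,0,0],[0,0,0,0],[0,0,0,0],[0,0,0,0]]]' 1 60
```

```text
time_s: 5.45
tool_pos: [545.3, 82.3, 67.5]
tool_rot: [[0.992, -0.127, -0.003], [-0.127, -0.992, 0.001], [-0.003, -0.0, -1.0]]
contact_force: [-6.2, 1.2, 6.0]
grip_width: 0.088
```

```bash
python3 -m handwheel '[[[0,0,-0.6,0],[0,0,-0.6,0],[0,0,-0.6,0],[0,0,-0.6,0],[0,0,-0.6,0],[0,0,-0.6,0],[0,0,-0.6,0],[0,0,-0.6,0]]]'
python3 - <<'E'
from h import *
import pickle
p=manip.camera('scene');save(p,'s3.png')
p=manip.camera('wrist');save(p,'w3.png')
E
```

```text
time_s: 6.45
tool_pos: [545.4, 82.3, 114.2]
tool_rot: [[0.992, -0.127, -0.003], [-0.127, -0.992, 0.001], [-0.003, -0.0, -1.0]]
contact_force: [-2.7, 3.3, -7.6]
grip_width: 0.091
```

View pics/s3.png

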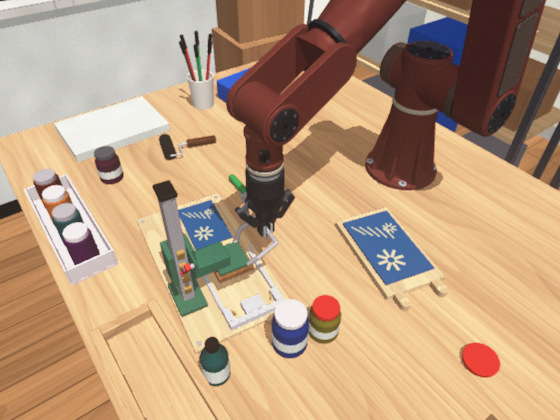

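View pics/w3.png

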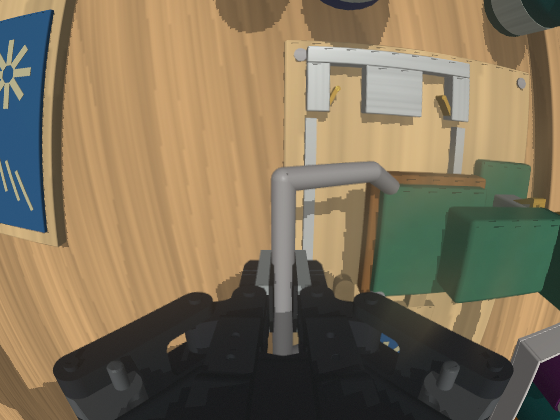

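```bash
python3 -m handwheel '[[[0,0,0.4,0],[0,0,0.4,0],[0,0,0.2,0],[0,0,0,0]]]'; python3 -m handwheel '[[[0,0,0.15,0],[0,0,0,0]]]'
```

```text
time_s: 7.05
tool_pos: [545.4, 82.3, 104.1]
tool_rot: [[0.992, -0.127, -0.003], [-0.127, -0.992, 0.001], [-0.003, -0.0, -1.0]]
contact_force: [-3.8, 3.3, -7.2]
grip_width: 0.092
time_s: 7.3
tool_pos: [545.4, 82.3, 103.8]
tool_rot: [[0.992, -0.127, -0.003], [-0.127, -0.992, 0.0], [-0.003, -0.0, -1.0]]
contact_force: [-6.9, 3.3, -0.4]
grip_width: 0.093
```

```bash
python3 -m handwheel '[[[0,0,0,0],[0,0,0,0],[0,0,0,0],[0,0,0,0]]]' 0; python3 -m handwheel '[[[0,0,-3,0],[0,0,-4,0],[0,0,-4,0],[0,0,-2,0]]]'
python3 - <<'E'
from h import *
import pickle
p=manip.camera('wrist');save(p,'w4.png');pickle.dump(p,open('w4.pkl','wb'))
p=manip.camera('scene');save(p,'s4.png');pickle.dump(p,open('s4.pkl','wb'))
im=cv2.cvtColor(p['img'],cv2.COLOR_RGB2BGR)[170:370,130:360]
cv2.imwrite('pics/s4z.png',cv2.resize(im,None,fx=3,fy=3,interpolation=cv2.INTER_CUBIC))
E
```

```text
time_s: 7.8
tool_pos: [547.4, 81.7, 103.5]
tool_rot: [[0.992, -0.127, 0.002], [-0.127, -0.992, -0.0], [0.002, 0.0, -1.0]]
contact_force: [-0.0, -0.1, -0.3]
grip_width: 0.504
time_s: 8.3
tool_pos: [548.1, 81.9, 236.0]
tool_rot: [[0.992, -0.127, 0.005], [-0.127, -0.992, -0.0], [0.005, -0.0, -1.0]]
contact_force: [0.2, 0.0, 1.1]
grip_width: 0.497
```

View pics/w4.png

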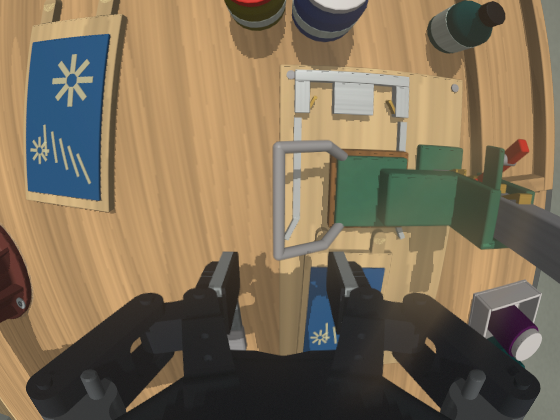

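View pics/s4z.png

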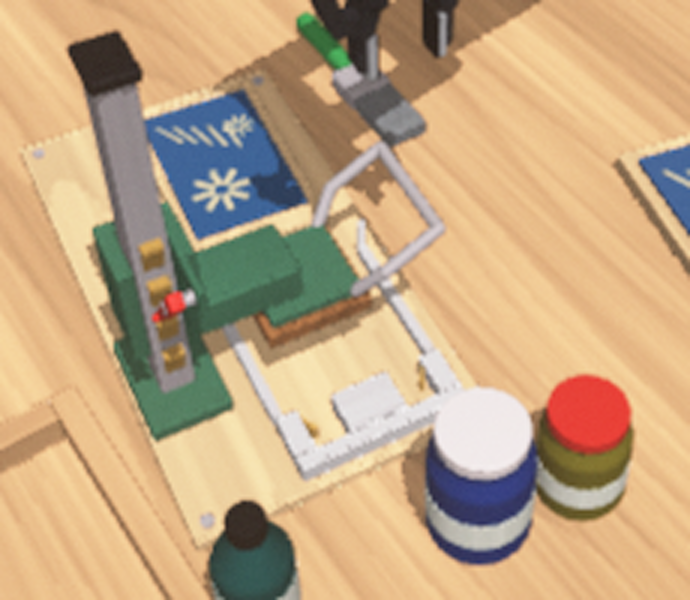

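```bash
python3 -m handwheel '[[[1.3,5,0,0],[1.3,5,0,0],[1.3,5,0,0],[1.3,5,0,0],[1.3,5,0,0],[1.3,5,0,0],[0,0,0,0]]]' 0.3
python3 - <<'E'
from h import *
import pickle
p=manip.camera('wrist');save(p,'w5.png');pickle.dump(p,open('w5.pkl','wb'))
for t in ['block_rear','block_front','lino_block','lane']:
    r=manip.pinpoint(p,t)
    for a in r[:2]:
        q=np.array(a['location'])*[560,420];print(t,round(a['confidence'],2),q.round(1),wpt(p,*q,12).round(1))
E
```

```text
time_s: 9.28
tool_pos: [585.2, -229.0, 230.7]
tool_rot: [[0.991, -0.131, -0.002], [-0.131, -0.991, -0.0], [-0.002, 0.0, -1.0]]
contact_force: [0.1, 0.5, 0.0]
grip_width: 0.351
block_rear 0.8 [281.8 146.2] [ 589.1 -192.4   12. ]
block_rear 0.64 [24.3  6.6] [255.9  80.8  12. ]
lino_block 0.73 [285.5  68.8] [ 604.5 -107.1   12. ]
```

View pics/w5.png

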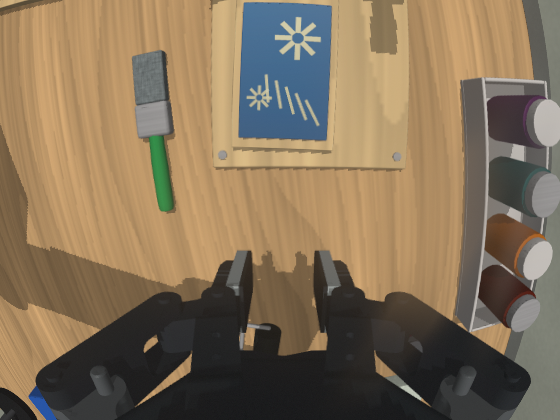

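```bash
python3 - <<'E'
from h import *
import pickle
p=pickle.load(open('w5.pkl','rb'))
D=[wpt(p,213,166,12)[:2],wpt(p,404,169,12)[:2]]
B=[wpt(p,234.5,148,24)[:2],wpt(p,333,151,24)[:2]]
print(np.round(D,1),np.round(B,1))
a=np.arctan2(*(D[1]-D[0])[::-1]);print(np.degrees(a),np.hypot(*(D[1]-D[0])))
b=np.arctan2(*(B[1]-B[0])[::-1]);print(np.degrees(b),np.hypot(*(B[1]-B[0])))
a=np.radians(-7.1);R=np.array([[np.cos(a),-np.sin(a)],[np.sin(a),np.cos(a)]])
for o in ([625.5,73],):
    print([(R.T@(x-o)).round(1) for x in D+B], R.T@(np.array([585.2,-229])-o))
E
```

```text
[[ 508.4 -203.5]
 [ 728.6 -234.8]] [[ 538.3 -186. ]
 [ 643.7 -203.3]]
-8.072895857720333 222.39530073232194
-9.315090380598994 106.8214668262889
[array([ -82. , -288.9]), array([ 140.3, -292.7]), array([ -54.5, -267.8]), array([  52.2, -271.9])] [  -2.66333112 -304.66538475]
```

```bash
python3 -m handwheel '[[[0.3,0,5,0],[0,0,5,0],[0,0,5,0],[0,0,4,0],[0,0,2.4,0],[0,0,0,0]]]'
python3 - <<'E'
from h import *
import pickle
p=manip.camera('wrist');save(p,'w6.png');pickle.dump(p,open('w6.pkl','wb'))
p=manip.camera('scene');save(p,'s6.png')
E
```

```text
time_s: 10.28
tool_pos: [586.7, -223.3, 16.1]
tool_rot: [[0.992, -0.125, -0.005], [-0.125, -0.992, 0.003], [-0.006, -0.002, -1.0]]
contact_force: [1.2, -1.0, 0.0]
grip_width: 0.351
```

View pics/w6.png

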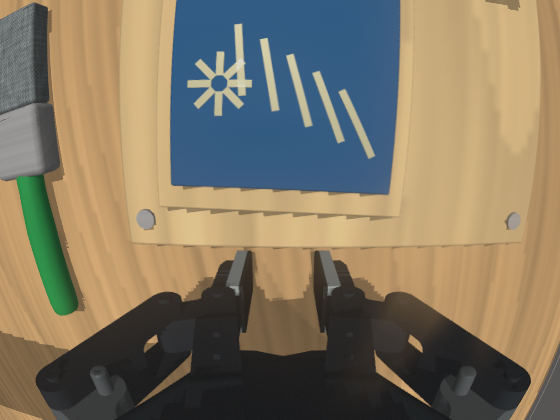

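View pics/s6.png

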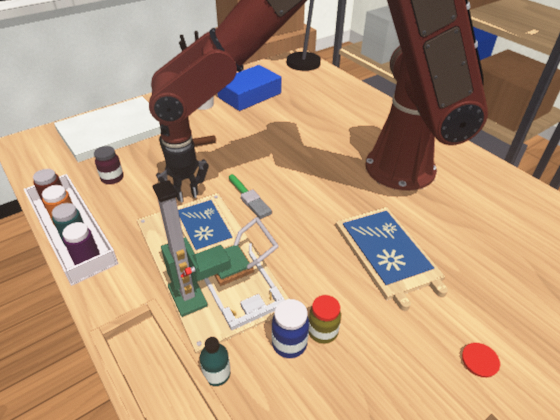

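```bash
python3 -m handwheel '[[[0,-0.8,0,0],[0,-0.8,0,0],[0,-0.8,0,0],[0,-0.8,0,0],[0,-0.8,0,0],[0,-0.8,0,0],[0,-0.8,0,0],[0,-0.8,0,0]]]'
python3 - <<'E'
from h import *
import pickle
p=manip.camera('wrist');save(p,'w7.png');pickle.dump(p,open('w7.pkl','wb'))
E
```

```text
time_s: 11.38
tool_pos: [597.0, -162.1, 18.7]
tool_rot: [[0.992, -0.126, -0.0], [-0.126, -0.992, -0.0], [-0.0, 0.0, -1.0]]
contact_force: [0.3, -3.3, 0.1]
grip_width: 0.349
```

View pics/w7.png

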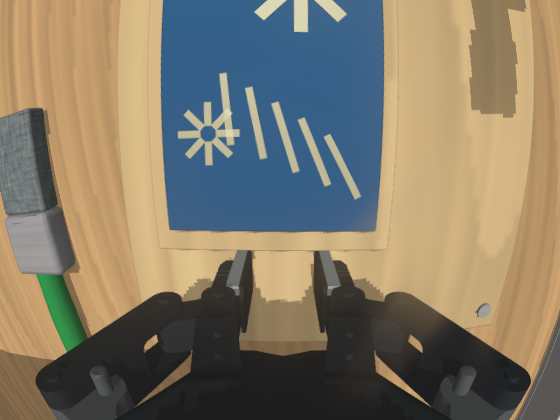

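```bash
python3 -m handwheel '[[[0,-0.6,0.1,0],[0,-0.6,0.1,0],[0,-0.6,0,0],[0,-0.6,0,0],[0,-0.6,0,0],[0,-0.6,0,0]]]'
python3 -m handwheel '[[[0,-0.6,0,0],[0,-0.6,0,0],[0,-0.6,0,0],[0,-0.6,0,0]]]'
python3 - <<'E'
from h import *
import pickle
p=manip.camera('wrist');save(p,'w8.png');pickle.dump(p,open('w8.pkl','wb'))
p=manip.camera('scene')
im=cv2.cvtColor(p['img'],cv2.COLOR_RGB2BGR)[170:370,130:360]
cv2.imwrite('pics/s8z.png',cv2.resize(im,None,fx=3,fy=3,interpolation=cv2.INTER_CUBIC))
E
```

```text
time_s: 12.18
tool_pos: [601.5, -126.2, 16.7]
tool_rot: [[0.992, -0.127, -0.0], [-0.127, -0.992, 0.0], [-0.0, -0.0, -1.0]]
contact_force: [0.4, -2.2, 0.9]
grip_width: 0.355
time_s: 12.68
tool_pos: [604.6, -102.4, 16.7]
tool_rot: [[0.992, -0.127, -0.0], [-0.127, -0.992, 0.0], [-0.0, -0.0, -1.0]]
contact_force: [0.8, -1.8, 1.5]
grip_width: 0.352
```

View pics/w8.png

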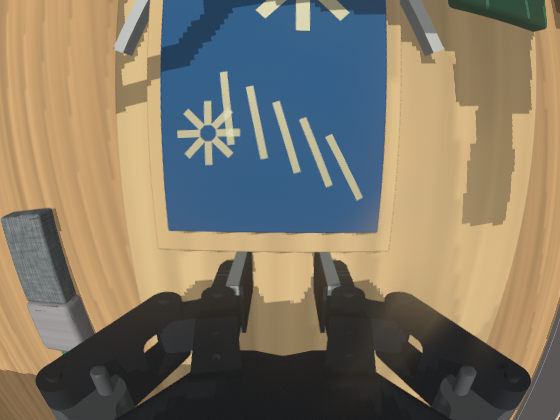

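View pics/s8z.png

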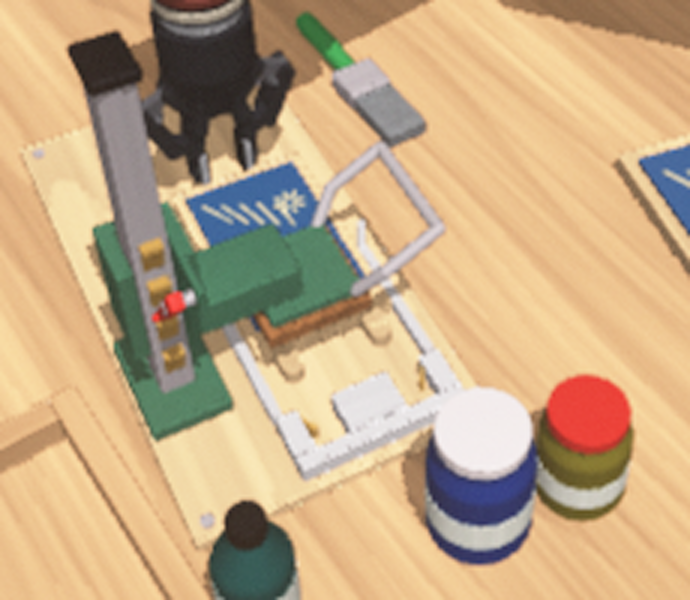

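```bash
python3 -m handwheel '[[[0,-0.6,0,0],[0,-0.6,0,0],[0,-0.6,0,0],[0,-0.6,0,0],[0,-0.4,0,0],[0,-0.4,0,0]]]'
python3 - <<'E'
from h import *
import pickle
p=manip.camera('wrist');save(p,'w9.png');pickle.dump(p,open('w9.pkl','wb'))
p=manip.camera('scene')
im=cv2.cvtColor(p['img'],cv2.COLOR_RGB2BGR)[170:370,130:360]
cv2.imwrite('pics/s9z.png',cv2.resize(im,None,fx=3,fy=3,interpolation=cv2.INTER_CUBIC))
E
```

```text
time_s: 13.52
tool_pos: [608.6, -70.8, 16.7]
tool_rot: [[0.992, -0.127, -0.0], [-0.127, -0.992, 0.0], [-0.0, -0.0, -1.0]]
contact_force: [-0.0, -0.8, -0.2]
grip_width: 0.349
```

View pics/w9.png

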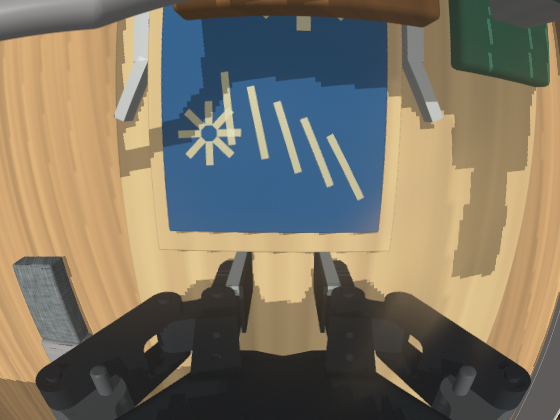

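View pics/s9z.png

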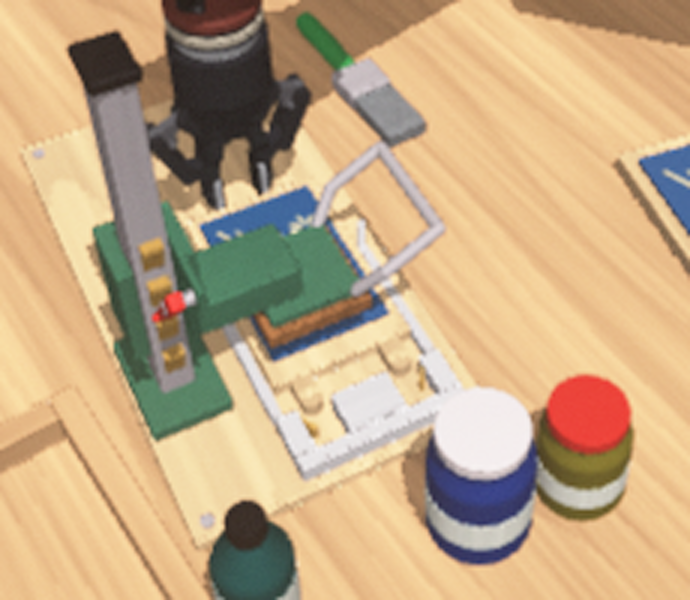

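```bash
python3 -m handwheel '[[[0,-0.3,0,0],[0,-0.3,0,0],[0,-0.3,0,0],[0,-0.3,0,0],[0,-0.3,0,0]]]'
python3 -m handwheel '[[[0,-0.3,0,0],[0,-0.3,0,0]]]'
python3 -m handwheel '[[[0,-0.2,0,0],[0,-0.2,0,0]]]'
```

```text
time_s: 14.25
tool_pos: [610.6, -56.0, 16.8]
tool_rot: [[0.992, -0.127, -0.0], [-0.127, -0.992, -0.0], [-0.0, 0.0, -1.0]]
contact_force: [-0.9, -1.6, 0.1]
grip_width: 0.351
time_s: 14.5
tool_pos: [612.1, -51.9, 17.1]
tool_rot: [[0.992, -0.126, 0.002], [-0.126, -0.992, -0.003], [0.002, 0.003, -1.0]]
contact_force: [1.0, -5.9, -1.2]
grip_width: 0.349
time_s: 14.75
tool_pos: [612.0, -47.8, 16.9]
tool_rot: [[0.992, -0.127, 0.0], [-0.127, -0.992, -0.002], [0.001, 0.002, -1.0]]
contact_force: [-0.3, -5.8, -0.5]
grip_width: 0.348
```

```bash
python3 -m handwheel '[[[0,-0.2,0,0],[0,-0.1,0,0]]]'
python3 -m handwheel '[[[0,-0.15,0,0],[0,0,0,0]]]'
python3 - <<'E'
from h import *
p=manip.camera('scene');save(p,'s10.png')
im=cv2.cvtColor(p['img'],cv2.COLOR_RGB2BGR)[260:340,180:300]
cv2.imwrite('pics/s10z.png',cv2.resize(im,None,fx=6,fy=6,interpolation=cv2.INTER_CUBIC))
E
```

```text
time_s: 15.0
tool_pos: [612.3, -43.6, 16.8]
tool_rot: [[0.992, -0.127, 0.0], [-0.127, -0.992, -0.001], [0.0, 0.001, -1.0]]
contact_force: [-0.3, -4.7, -0.4]
grip_width: 0.356
time_s: 15.25
tool_pos: [613.1, -43.0, 17.0]
tool_rot: [[0.992, -0.126, 0.002], [-0.126, -0.992, -0.002], [0.002, 0.002, -1.0]]
contact_force: [0.4, -6.7, -2.2]
grip_width: 0.347
```

View pics/s10z.png

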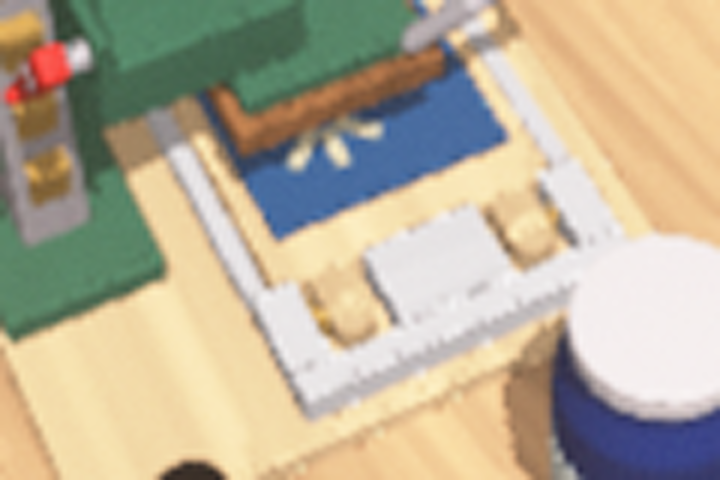

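```bash
python3 -m handwheel '[[[0,-0.15,0,0],[0,0,0,0]]]'
python3 -m handwheel '[[[0,-0.15,0,0],[0,0,0,0]]]'
```

```text
time_s: 15.55
tool_pos: [613.2, -42.9, 17.1]
tool_rot: [[0.992, -0.126, 0.001], [-0.126, -0.992, -0.004], [0.002, 0.004, -1.0]]
contact_force: [0.7, -9.6, -1.5]
grip_width: 0.348
time_s: 15.8
tool_pos: [613.2, -42.8, 17.1]
tool_rot: [[0.992, -0.125, 0.001], [-0.125, -0.992, -0.007], [0.002, 0.007, -1.0]]
contact_force: [-0.7, -13.8, -0.5]
grip_width: 0.35
```

```bash
python3 -m handwheel '[[[0,-0.2,0,0],[0,-0.1,0,0],[0,0,0,0]]]'
python3 -m handwheel '[[[0,0.5,0,0],[0,3,0,0],[0,5,0,0],[0,3,-4,0],[0,0,-5,0],[0,0,-5,0],[0,0,0,0]]]'
python3 - <<'E'
from h import *
import pickle
p=manip.camera('scene');save(p,'s11.png');pickle.dump(p,open('s11.pkl','wb'))
im=cv2.cvtColor(p['img'],cv2.COLOR_RGB2BGR)[170:370,130:360]
cv2.imwrite('pics/s11z.png',cv2.resize(im,None,fx=3,fy=3,interpolation=cv2.INTER_CUBIC))
im=cv2.cvtColor(p['img'],cv2.COLOR_RGB2BGR)[260:340,180:300]
cv2.imwrite('pics/s11y.png',cv2.resize(im,None,fx=6,fy=6,interpolation=cv2.INTER_CUBIC))
p=manip.camera('top');pickle.dump(p,open('t11.pkl','wb'))
im=cv2.cvtColor(p['img'],cv2.COLOR_RGB2BGR)[70:240,200:430]
cv2.imwrite('pics/t11z.png',cv2.resize(im,None,fx=3.4,fy=3.4,interpolation=cv2.INTER_CUBIC))
E
```

```text
time_s: 16.18
tool_pos: [613.3, -42.7, 17.1]
tool_rot: [[0.992, -0.124, 0.0], [-0.124, -0.992, -0.011], [0.001, 0.011, -1.0]]
contact_force: [-0.8, -21.5, -1.5]
grip_width: 0.348
time_s: 17.05
tool_pos: [602.9, -150.2, 163.3]
tool_rot: [[0.992, -0.126, 0.011], [-0.126, -0.992, -0.002], [0.012, 0.0, -1.0]]
contact_force: [0.1, -0.8, -0.0]
grip_width: 0.349
```

View pics/s11z.png

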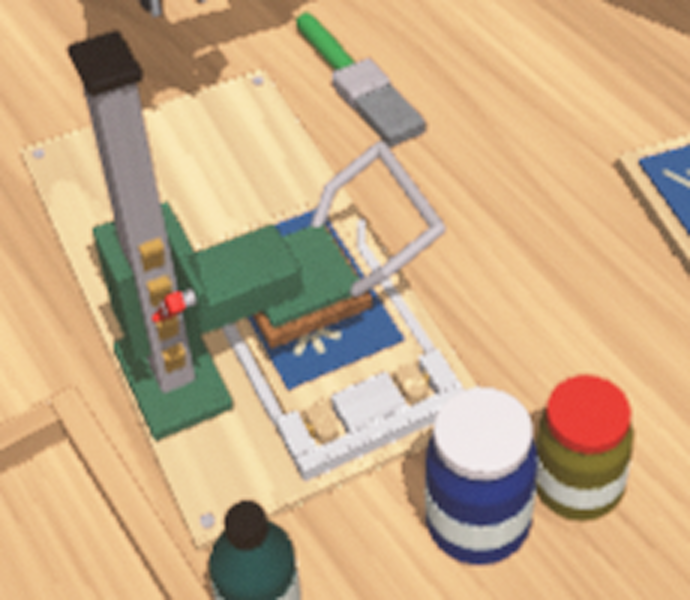

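View pics/s11y.png

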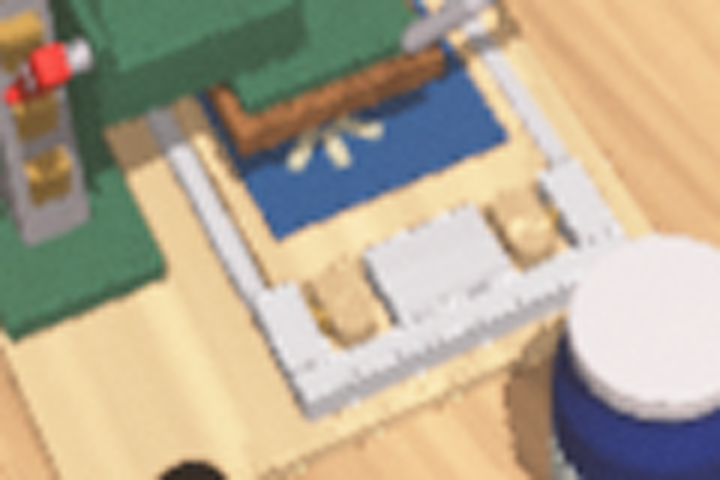

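View pics/t11z.png

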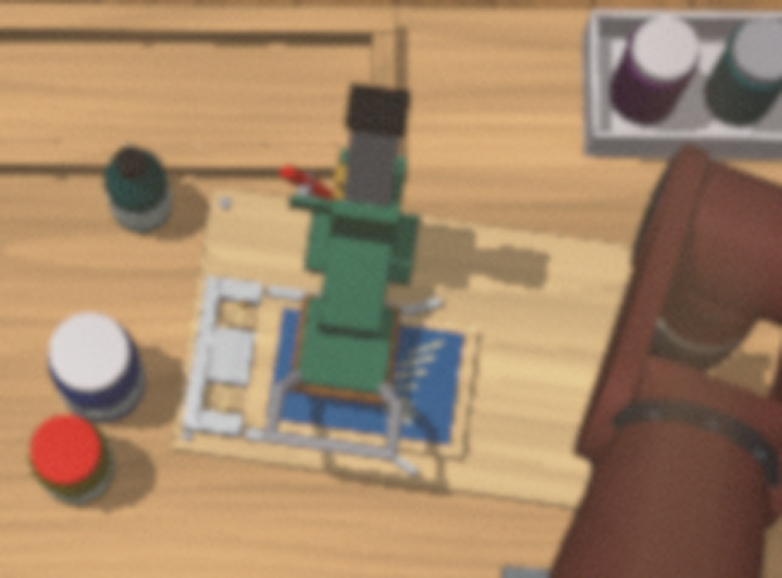

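```bash
python3 -m handwheel '[[[-4,0,-4,0],[-4,-3,-4,0],[-2,-5,0,0],[0,-5,0,0],[0,-5,0,0],[0,-2,0,0],[0,0,0,0]]]'
python3 - <<'E'
from h import *
p=manip.camera('wrist');save(p,'w12.png')
im=cv2.cvtColor(p['img'],cv2.COLOR_RGB2BGR)[80:280,260:480]
cv2.imwrite('pics/w12z.png',cv2.resize(im,None,fx=3,fy=3,interpolation=cv2.INTER_CUBIC))
E
```

```text
time_s: 18.02
tool_pos: [524.0, 62.1, 233.4]
tool_rot: [[0.992, -0.123, -0.005], [-0.123, -0.992, 0.001], [-0.005, -0.0, -1.0]]
contact_force: [-0.2, -0.8, 0.2]
grip_width: 0.348
```

View pics/w12.png

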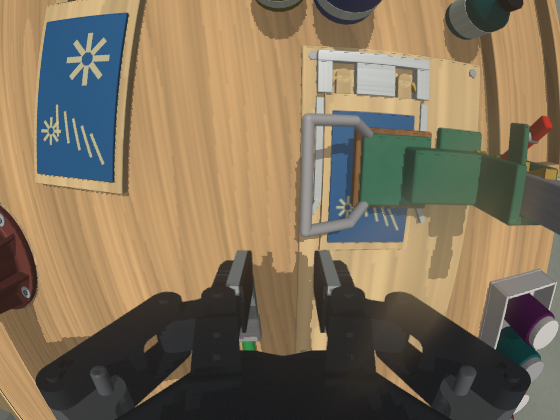

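View pics/w12z.png

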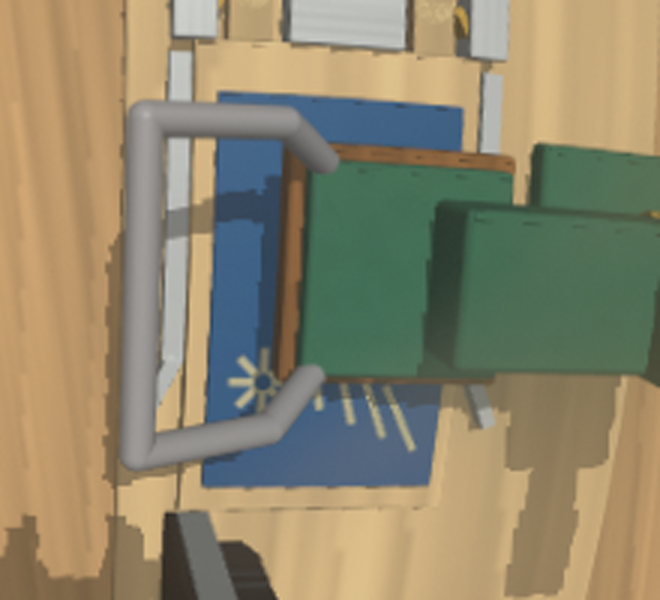

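The wrist view shows the ears in both slots, at about (343,80) and (405,83). The front edge meets the bracket along row ~95 with no gap, the head hangs one notch up, and both jars are upright in place.

```bash
python3 -c "
from cell import manip
print(manip.job_done())"
```

```text
the job is handed in; nothing more can be done
None
```

The press is ready to print. The head hangs one notch up, the lino block is home against the register bracket, and I handed the job in after about 18 of the 61 s allowed.

- **Head:** I pinched the lift bar from above, raised it about 47 mm and lowered it to 36 mm. The load on the tool fell from 7 N to about 0, so the pawl was carrying the head. I then opened the gripper, and later pictures show the head still hanging there.
- **Block:** I pushed its rear edge with both fingers through the fences and past the clips. It met a hard stop within 1 mm of the expected home position and did not move as the push rose to 21 N.
- **Last checks:** After I backed off, the pictures show both ears in their slots and no visible gap along the front edge. The blue and olive jars stand where they were, and the arm is clear of everything.
- **Disagreement:** The top and scene cameras differed by about 6 mm in y on where the stand is. I relied on the wrist camera and contact forces instead.

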